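# Press the label holder home behind the rack's lip

### The arm

A 7-joint arm with a two-finger parallel gripper is mounted at the origin on the work surface. World frame = base frame: x ahead of the robot, y to its left, z up, the work surface at z = 0. Lengths are in m, angles in rad, forces in N, time in s.
With the tool pointing down it reaches from about 0.425 to 0.925 m from the base axis. Payload 6.8 kg.
Tool frame: the origin (TCP) lies on the front face of the gripper's body, between the roots of the fingers; the fingertips stand 73 mm ahead of it and the grasp point (between the pads) lies 54 mm ahead of it; z points along the fingers, y is the direction in which the jaws open and shut (so a half turn about z gives the same grasp; the last joint's range is limited). The gripper opens to 85 mm and grips with 20 to 120 N. Pads are 22 mm wide; open, the fingers measure 114 mm over their backs; the gripper's body (76 mm by 85 mm) begins 54 mm behind the grasp point. The pads swing forward as they close: fully open they stand 13 mm farther back than shut.
Start: joints at [1.205, 0.477, 0.022, 1.555, -0.011, 1.109, -0.083], TCP at [0.172, -0.653, 0.304] pointing down, gripper open.
Joint ranges: [-2.96, 2.96], [-0.34, 2.1], [-1.41, 1.46], [0.24, 2.44], [-1.37, 4.51], [0.17, 1.92], [-2.96, 2.96]. Speed limits (rad/s): [2.39, 2.39, 3.14, 3.14, 3.14, 3.14, 3.14].

### API

Orientations are given as a unit quaternion [w, x, y, z].
In Python, from station import get_obs, read_camera, hand_in, spot_in, cut_out, spot_point gives the robot as it stands. The module is installed in compiled form; this text tells all that it offers.
- The arm moves only by the tool move_arm, never from a script. Its arguments are lists of equal length, an entry for each row: "gripper": the opening, from 0 (shut) to 1 (fully open); "xyz": the shift along the tool's x, y, z in cm, a list of three; "twist": the turn about the tool's z in rad. A call has 1 to 5 rows; each row is the pose to reach, as a shift and turn from the pose commanded when the call began, along the tool's axes at that moment; what a row does not reach only later rows make up. A row lasts 1/12 s, in which the tool goes at most 41.7 mm and 7.16 degrees, less where a joint would pass 70% of its speed; a pose out of reach is approached as far as the arm can. A call with a gripper value outside its range is refused whole. The fingers move at their own pace and stop on an object; "squeeze" is the grip in N (left out, the last holds). Time passes only in rows, so rows that repeat a pose let the fingers close. It gives the time, the measured TCP pose, the force and the opening at its end, in the units of the state.
- get_obs(): the state, without advancing time (a new reading comes with each control period).
- read_camera(name): name is "scene" or "top" or "wrist"; returns a dict with "pixels" (400x640x3 uint8, red, green, blue), "fx", "fy", "cx", "cy" (pixels), "R" (3x3) and "t" (3): a world point X has camera coordinates R X + t. Camera axes: x right, y down, z forward; pixel columns grow to the right and rows downward; lengths in m; the calibration is good to about 2 mm. A picture is of the moment at which its call begins. There is no depth.
- hand_in(): hands the job in, once; it reports no verdict.
Trained networks look in the newest picture that a camera, given by its name, has taken for a name from the list of things; names that differ only in an ending like _2 or _b are one class to them, and where a whole thing is asked for, a point or a joint stands for the part that bears it (a point fixed in the world has none). Each returns a list of dicts, best first, with "p" (0 to 1); they miss things now and then, are a little off and sometimes report something else, mostly with a low value. They report only what shows in the picture. A call takes as long as a camera call. They do not tell look-alikes from the thing itself.
- spot_in(query, camera): "centre" ([x, y, z] in m, in world coordinates, good to about 4 mm: the middle of the surface that is visible of it).
- cut_out(query, camera): "pixels" (400x640 bool, what is visible of it).
- spot_point(query, camera): "centre" ([x, y, z] in m, in world coordinates, good to about 4 mm: a listed point, or the origin of a listed thing).
The state is a dict: "t": time; "q": joint angles; "joint_vel": joint speeds; "joint_torque": joint torques, N m; "eef_pos": TCP position; "tool_rot": TCP orientation; "contact_force": force on the tool from outside, world axes, zero at the start; "torque": the same for the moment, N m; "gripper_width": opening from 0.0 (shut) to 1.0 (fully open).
Only numpy, scipy, OpenCV 4.12 (cv2) and the standard library are available. Lean on these libraries where they do the work, as an engineer would, in place of code of your own. Each camera call takes 0.05 s, during which the arm holds its last target.

### The job

Take the yellow label holder out of the plywood stand, slip it upright down behind the aluminium lip on the front edge of the blue parts rack, and push it down against the sprung orange clip until it is fully home on its seat. The clip pushes it back up if you let go, so finish while still holding it pressed fully home. Leave the blue label holder, the tape roll and the spray can as they are.

Things in the scene. Friction and masses are not known exactly. Their poses are not given: they have to be found in the camera images.
- yellow_holder: The yellow plastic label holder to be fitted; loose. 70 mm wide (y), 85 mm tall (z), upright. Plate 6 mm thick (x) with white paper on both faces; lowest 4 mm only 4 mm thick, 66 mm wide. Top 30 mm is a ribbed grip 12 mm thick, 50 mm wide. Front and back alike, about 40 g. Origin: centre of the foot (underside). Starts in one of the two pockets of the stand, its foot 8 mm above the bench.
- blue_holder: The blue plastic label holder, same as the yellow one; stays in the stand's other pocket. Origin: centre of the foot.
- stand: Plywood stand fixed to the bench, 70 mm (x) by 190 mm (y), origin at the centre of its underside. Two upright pockets along y, centred 44.5 mm either side of the origin, each 8 mm (x) by 79 mm (y), floor 8 mm and wall tops 30 mm above the bench. A holder in it has the stand's yaw and is drawn straight up.
- label_rack: Low blue parts rack fixed to the bench, 200 mm wide (y). Origin: at bench height under the centre of the label slot; x points to its back, y along the lip, z up. The slot lies between a 3 mm aluminium lip (-x side) and a back wall. Behind it the shelf board is 40 mm high, with fixed small tins up to 84 mm high at x = 78 to 114 mm.
- slot_mouth (a point): Centre of the label slot, 47 mm above the bench, level with the top of its straight walls. The slot is 9 mm across (rack x) by 76 mm long (rack y), open at the top; above it, up to 57 mm high, a mouth flares outward about 6 mm on all four sides. Black caps close the channel either side; an orange stripe on the lip marks the slot.
- seat (a point): Centre of the slot at the height of its solid seats (one at each end, the clip between them), 22 mm above the bench: a holder is fully home when its foot stands on the seats.
- clip_top (a point): Centre of the top face of the orange sprung clip (7 by 34 mm) inside the slot, on the slot's centre: 34 mm above the bench when free, 22 mm when a holder is fully home.
- clip (a joint): How far the clip is pressed down, in m: 0 free, 0.012 when a holder is fully home on the seat. The spring pushes up with 4.5 N at 0 and about 10 N at 0.012; it has no latch.
- tape_roll: Green roll of masking tape lying flat on the bench, 92 mm across, 24 mm high; leave alone. Origin: centre of the underside.
- spray_can: Grey spray can standing on the bench, 62 mm across, 170 mm high; leave alone. Origin: centre of the underside.
Not all that is in view belongs to the job. What is shaped like the yellow_holder but red or turquoise is not meant. Of the things shaped like the label_rack, the blue one is meant.

How it is judged:
On the way, in this order (a step that is already met when the one before it is completed fails the run):
1. the yellow holder is lifted clear of the stand (height (world z) of yellow_holder above 0.045 m), for 0.1 s.
2. the yellow holder stands behind the lip and has begun to press the clip (x of yellow_holder in the frame of label_rack between -0.004 and 0.004 m and y of yellow_holder in the frame of label_rack between -0.007 and 0.007 m and angle between the z axis of yellow_holder and the z axis of label_rack, either way round below 0.12 rad and value of joint clip above 0.002 m), for 0.05 s.
At the end, for the whole second after the job is handed in: The yellow holder stands upright (0.12 rad) in the slot, within 4 mm across and 7 mm along of its centre, foot within 2 mm of the seat, clip pressed at least 10 of its 12 mm, at rest, the fingers still bearing on it with more than 2 N (x of yellow_holder in the frame of label_rack between -0.004 and 0.004 m and y of yellow_holder in the frame of label_rack between -0.007 and 0.007 m and angle between the z axis of yellow_holder and the z axis of label_rack, either way round below 0.12 rad and z of yellow_holder in the frame of label_rack below 0.024 m and value of joint clip above 0.01 m and contact force between the fingers and yellow_holder above 2 N and linear speed of yellow_holder below 0.02 m/s); the arm keeps its last pose, push and grip.
It fails at once if the blue holder is moved (distance of blue_holder from where it was at the start of the episode above 0.015 m).
It fails at once if the tape roll is moved (distance of tape_roll from where it was at the start of the episode above 0.02 m).
It fails at once if the spray can is moved or tipped (distance of spray_can from where it was at the start of the episode above 0.02 m or angle between spray_can's own z axis and vertical above 0.3 rad).
It also fails if it takes over 42 s, if anything falls off the work surface, if the arm or the gripper's body presses on something with over 40 N, if the wrist force passes 120 N, or if a joint passes its speed limit or range.

## Working session

There is one attempt and no reset: what is moved stays moved. The work goes in short steps, Python scripts to look and compute and a tool call to move; the robot and the scene stay as the last step left them, time stands still between calls to the robot, and variables do not carry over. Pictures are saved under pics/ and viewed, and the job is handed in when it is done.

Besides the shell and the picture viewer there is one more tool, called after ">>>" as a command line: name --pt "numbers of a row" for each row, then --argument value for the rest. move_arm: Moves the arm, as the interface text tells. Its arguments: {"type":"object","properties":{"gripper":{"type":"array","items":{"type":"number"}},"xyz":{"type":"array","items":{"type":"array","items":{"type":"number"}}},"twist":{"type":"array","items":{"type":"number"}},"squeeze":{"type":"number"}},"required":["gripper","xyz","twist"]}

```bash
mkdir -p pics; python3 - <<'E'
from station import *
import cv2,numpy as np
o=get_obs();print({k:np.round(v,3) for k,v in o.items()})
for c in ["scene","top","wrist"]:
    im=read_camera(c);cv2.imwrite(f"pics/{c}0.png",im["pixels"][...,::-1])
    print(c,im["fx"],im["cx"],im["cy"],np.round(im["R"],3).tolist(),np.round(im["t"],3))
    for q in ["yellow_holder","blue_holder","stand","label_rack","slot_mouth","seat","clip_top","tape_roll","spray_can"]:
        try:
            print(c,q,[(round(d["p"],2),np.round(d["centre"],3).tolist()) for d in spot_point(q,c)[:4]])
        except Exception as e: print(q,e)
E
```

```text
{'t': np.float64(0.0), 'q': array([ 1.205,  0.478,  0.022,  1.556, -0.011,  1.109, -0.083]), 'joint_vel': array([-0.002,  0.   , -0.   ,  0.001, -0.001, -0.   ,  0.001]), 'joint_torque': array([ 0.0000e+00, -5.9645e+01,  1.6080e+00, -2.8119e+01,  1.3000e-02,
        9.0000e-03, -0.0000e+00]), 'eef_pos': array([ 0.172, -0.652,  0.303]), 'tool_rot': array([-0.001,  0.992,  0.129, -0.   ]), 'contact_force': array([-0.405, -0.028,  0.21 ]), 'torque': array([-0.026, -0.053,  0.   ]), 'gripper_width': np.float64(1.001)}
scene 403.5381164624114 321.62232553128183 192.2170304102695 [[-0.032, 0.999, -0.006], [0.698, 0.018, -0.716], [-0.716, -0.027, -0.698]] [ 0.122 -0.277  1.411]
scene yellow_holder [(0.89, [0.55, 0.144, 0.008]), (0.85, [0.688, 0.167, 0.002]), (0.6, [0.424, 0.164, -0.001])]
scene blue_holder [(0.97, [0.536, 0.233, 0.007])]
scene stand [(0.65, [0.547, 0.192, -0.004])]
scene label_rack [(0.63, [0.398, -0.479, 0.0]), (0.62, [0.478, -0.208, -0.003])]
scene slot_mouth [(0.94, [0.222, -0.222, 0.047]), (0.83, [0.397, -0.478, 0.044]), (0.69, [0.473, -0.21, 0.048])]
scene seat [(0.91,
[... 809 characters left out ...]
]), (0.5, [0.555, 0.146, 0.01])]
top seat [(0.73, [0.399, -0.474, 0.021]), (0.72, [0.476, -0.211, 0.025]), (0.56, [0.217, -0.223, 0.021])]
top clip_top [(0.52, [0.399, -0.474, 0.035]), (0.37, [0.218, -0.222, 0.036]), (0.36, [0.477, -0.209, 0.036]), (0.35, [0.709, 0.017, 0.001])]
top tape_roll [(0.86, [0.455, -0.034, -0.001])]
top spray_can [(0.77, [0.705, 0.02, 0.002])]
wrist 299.2074037486343 321.49347710554315 195.69950393530823 [[0.254, -0.967, -0.0], [-0.92, -0.242, 0.307], [-0.297, -0.078, -0.952]] [-0.674 -0.039  0.38 ]
wrist yellow_holder []
wrist blue_holder []
wrist stand []
wrist label_rack []
wrist slot_mouth []
wrist seat []
wrist clip_top []
wrist tape_roll []
wrist spray_can []
```

View pics/scene0.png

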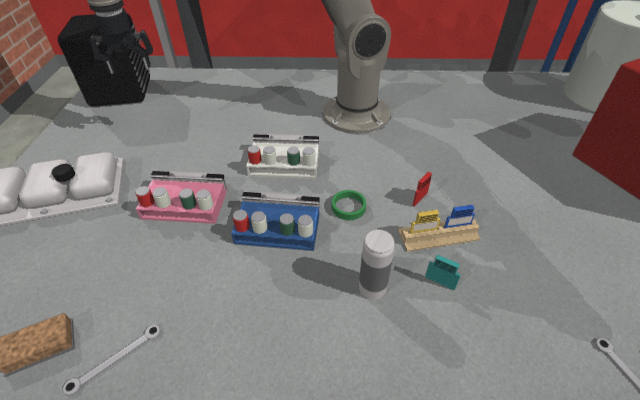

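View pics/top0.png

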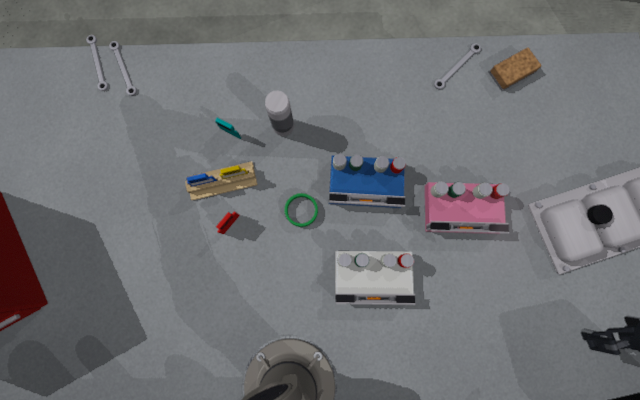

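The wanted holder is yellow at scene (427,220) / top (231,171). It could be confused with red (423,188), turquoise (443,272) and blue (461,215). The wanted rack is the blue one at scene (277,222), not pink (182,198) or white (284,155). I'll check these in close crops and estimate yaws.

```bash
cat > h.py <<'E'
from station import *
import cv2,numpy as np
from scipy.spatial.transform import Rotation as Ro
def rot(o=None):
    o=o or get_obs();w,x,y,z=o["tool_rot"];return Ro.from_quat([x,y,z,w]).as_matrix()
def go(target,yaw):   # yaw: world angle of tool y axis wanted
    o=get_obs();R=rot(o);d=R.T@(np.array(target)-o["eef_pos"])
    cur=np.arctan2(R[1,1],R[0,1]);tw=-((yaw-cur+np.pi)%(2*np.pi)-np.pi)
    print("t %.2f pos %s tooly %.4f q7 %.2f tilt %s shift_cm %s twist %.4f"%(o["t"],np.round(o["eef_pos"],4),cur,o["q"][6],np.round(R[:2,2],4),np.round(d*100,2),tw))
def ray(c,u,v):
    R=np.array(c["R"]);C=-R.T@np.array(c["t"]);d=R.T@np.array([(u-c["cx"])/c["fx"],(v-c["cy"])/c["fy"],1]);return C,d
def atz(c,u,v,z):
    C,d=ray(c,u,v);return C+d*(z-C[2])/d[2]
def tri(obs):
    A=0;b=0
    for c,u,v in obs:
        C,d=ray(c,u,v);d=d/np.linalg.norm(d);P=np.eye(3)-np.outer(d,d);A=A+P;b=b+P@C
    return np.linalg.solve(A,b)
def proj(c,X):
    p=np.array(c["R"])@np.array(X)+np.array(c["t"]);return c["fx"]*p[0]/p[2]+c["cx"],c["fy"]*p[1]/p[2]+c["cy"]
E
python3 - <<'E'
from h import *
s=cv2.imread("pics/scene0.png");t=cv2.imread("pics/top0.png")
a=cv2.resize(s[150:260,220:500],None,fx=2.8,fy=2.6,interpolation=cv2.INTER_CUBIC)
b=cv2.resize(t[100:220,170:450],None,fx=2.8,fy=2.4,interpolation=cv2.INTER_CUBIC)
cv2.imwrite("pics/crop0.png",np.vstack([a,b]))
go([.42,-.21,.303],0.0)
E
```

```text
t 1.50 pos [ 0.1721 -0.6527  0.3039] tooly -1.3130 q7 -0.08 tilt [ 0. -0.] shift_cm [ 35.26 -36.49   0.09] twist -1.3130
```

View pics/crop0.png

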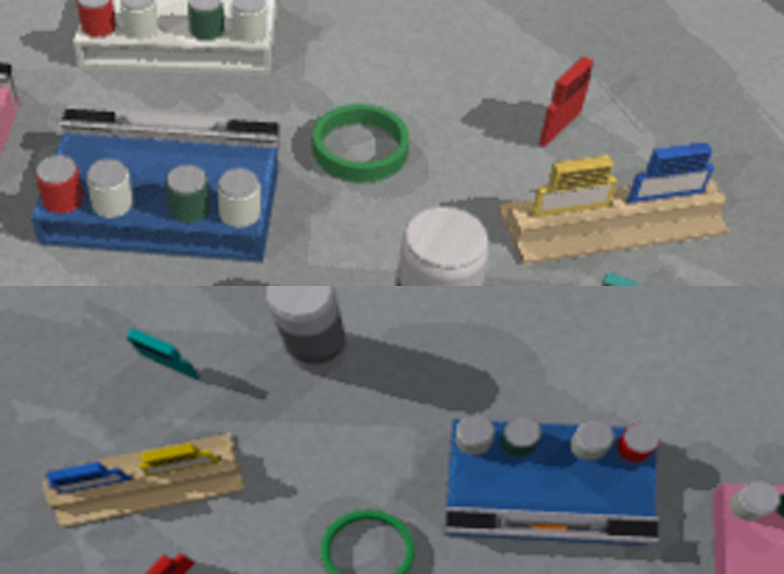

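The crop shows the yellow holder in the stand's pocket nearer the robot's middle. The blue rack has its lip facing the robot, with an orange stripe. I'm moving over the rack first for a wrist view.

>>> move_arm --gripper '[1,1,1,1,1]' --pt "2.8 -2.9 0" --pt "5.6 -5.8 0" --pt "8.4 -8.7 0" --pt "11.2 -11.6 0" --pt "14 -14.5 0" --twist '[-0.12,-0.24,-0.36,-0.48,-0.6]'

```text
t: 1.92
eef_pos: [0.2711, -0.4751, 0.3041]
tool_rot: [0.0, 0.908, 0.418, -0.0]
contact_force: [2.1, -0.3, -0.3]
gripper_width: 0.999
```

```bash
python3 -c "
from h import *
go([.42,-.21,.303],0.0)"
```

```text
t 1.92 pos [ 0.2711 -0.4751  0.3041] tooly -0.7073 q7 0.18 tilt [ 0.0001 -0.0006] shift_cm [29.83 -5.91  0.09] twist -0.7073
```

>>> move_arm --gripper '[1,1,1,1,1]' --pt "4 -0.8 0" --pt "8 -1.6 0" --pt "12 -2.4 0" --pt "16 -3.2 0" --pt "20 -4 0" --twist '[-0.12,-0.24,-0.36,-0.48,-0.6]'

```text
t: 2.33
eef_pos: [0.3716, -0.2976, 0.3043]
tool_rot: [0.0, 0.744, 0.668, -0.0]
contact_force: [0.4, -0.9, 0.2]
gripper_width: 0.997
```

```bash
python3 -c "
from h import *
go([.42,-.21,.303],0.0)"
```

```text
t 2.33 pos [ 0.3716 -0.2976  0.3043] tooly -0.1074 q7 0.36 tilt [ 0.0005 -0.0008] shift_cm [9.23 3.87 0.12] twist -0.1074
```

>>> move_arm --gripper '[1,1,1,1]' --pt "3.5 1.5 0" --pt "7 3 0" --pt "9.2 3.9 0" --pt "9.2 3.9 0" --twist '[-0.1,-0.107,-0.107,-0.107]'

```text
t: 2.67
eef_pos: [0.4229, -0.2071, 0.3046]
tool_rot: [0.0, 0.706, 0.708, 0.001]
contact_force: [0.5, 0.3, -0.1]
gripper_width: 1.001
```

```bash
python3 - <<'E'
from h import *
go([.42,-.21,.303],0.0)
c=read_camera("wrist");cv2.imwrite("pics/w1.png",c["pixels"][...,::-1])
np.savez("w1.npz",**c)
for q in ["slot_mouth","seat","clip_top"]: print(q,[(round(d["p"],2),np.round(d["centre"],4).tolist()) for d in spot_point(q,"wrist")[:3]])
E
```

```text
t 2.67 pos [ 0.4229 -0.2071  0.3046] tooly 0.0025 q7 0.24 tilt [0.0024 0.0012] shift_cm [-0.29 -0.3   0.16] twist 0.0025
slot_mouth [(0.81, [0.4737, -0.2152, 0.0435]), (0.66, [0.2202, -0.2257, 0.0499])]
seat [(0.93, [0.3967, -0.4759, 0.0213]), (0.76, [0.2202, -0.2223, 0.0199]), (0.68, [0.4749, -0.2133, 0.0222])]
clip_top [(0.48, [0.4747, -0.2122, 0.0336]), (0.47, [0.3966, -0.4702, 0.0359])]
```

View pics/w1.png

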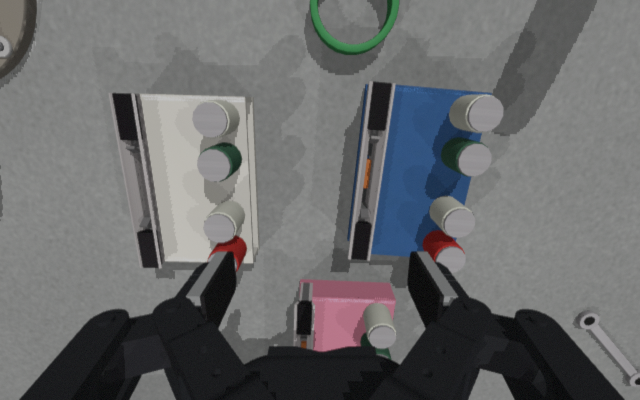

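Slot at (368,172) in the wrist view, between black caps at (379,107) and (361,240); blue rack confirmed. I'll take a second, nearer view.

>>> move_arm --gripper '[1,1,1,1]' --pt "-3 2.5 3.0" --pt "-5 4.5 6" --pt "-5 4.5 7" --pt "-5 4.5 7" --twist '[0,0,0,0]'

```text
t: 3.2
eef_pos: [0.463, -0.2651, 0.2301]
tool_rot: [-0.003, 0.711, 0.703, -0.001]
contact_force: [-1.5, 0.4, 0.3]
gripper_width: 0.998
```

```bash
python3 - <<'E'
from h import *
go([.47,-.25,.233],0.0)
c=read_camera("wrist");cv2.imwrite("pics/w2.png",c["pixels"][...,::-1])
np.savez("w2.npz",**c)
for q in ["slot_mouth","seat","clip_top","label_rack"]: print(q,[(round(d["p"],2),np.round(d["centre"],4).tolist()) for d in spot_point(q,"wrist")[:3]])
a=np.load("w1.npz")
i1=cv2.resize(a["pixels"][70:270,330:430,::-1],None,fx=3,fy=3,interpolation=cv2.INTER_CUBIC)
cv2.imwrite("pics/w1c.png",i1)
E
```

```text
t 3.20 pos [ 0.463  -0.2651  0.2301] tooly -0.0106 q7 0.22 tilt [-0.0055  0.0026] shift_cm [ 1.52  0.68 -0.29] twist -0.0106
slot_mouth [(0.8, [0.2203, -0.2251, 0.0478]), (0.66, [0.476, -0.2135, 0.0464])]
seat [(0.92, [0.4746, -0.2144, 0.0216]), (0.86, [0.2177, -0.223, 0.0187]), (0.72, [0.3977, -0.4752, 0.0291])]
clip_top [(0.9, [0.4743, -0.2147, 0.0314])]
label_rack [(0.73, [0.3951, -0.4752, 0.0006]), (0.69, [0.2212, -0.2207, -0.0015]), (0.63, [0.4773, -0.2112, 0.001])]
```

View pics/w2.png

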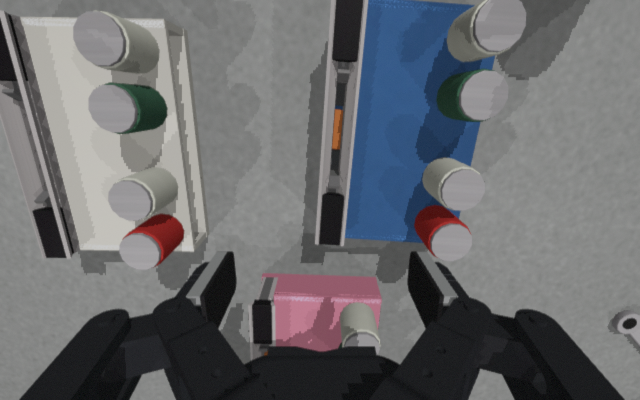

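View pics/w1c.png

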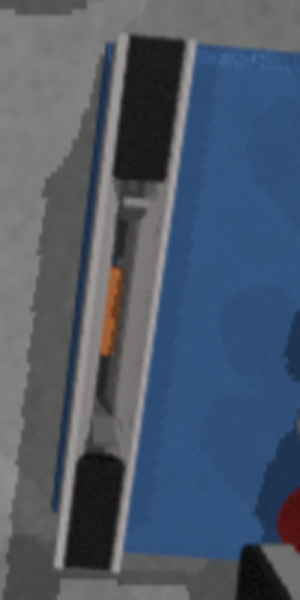

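```bash
python3 - <<'E'
from h import *
a=np.load("w2.npz")
cv2.imwrite("pics/w2c.png",cv2.resize(a["pixels"][0:250,300:400,::-1],None,fx=3.2,fy=2.4,interpolation=cv2.INTER_CUBIC))
E
```

```text
(no output)
```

View pics/w2c.png

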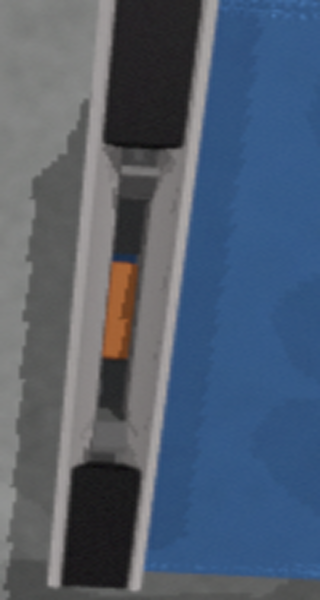

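```bash
python3 - <<'E'
from h import *
c1=dict(np.load("w1.npz"));c2=dict(np.load("w2.npz"))
p1=dict(ubl=(113,178),ubr=(167,182),ltl=(80,459),ltr=(123,459),ll=(55,568),lr=(120,572))
p2=dict(ubl=(105,145),ubr=(183,149),ltl=(73,465),ltr=(140,466),ll=(48,586),lr=(138,590))
P={}
for k in p1:
    a=(330+p1[k][0]/3,70+p1[k][1]/3);b=(300+p2[k][0]/3.2,p2[k][1]/2.4)
    X=tri([(c1,*a),(c2,*b)]);P[k]=X
    print(k,np.round(X,4),np.round(proj(c1,X)-np.array(a),1),np.round(proj(c2,X)-np.array(b),1),np.round(atz(c1,*a,.057),4),np.round(atz(c2,*b,.057),4))
# edges at z=.057
for c,(u1,v1),(u2,v2),f in [(c1,(119,35),(55,568),1),(c1,(195,40),(120,572),1),(c2,(105,0),(48,586),2),(c2,(217,0),(138,590),2)]:
    g=(lambda u,v:(330+u/3,70+v/3)) if f==1 else (lambda u,v:(300+u/3.2,v/2.4))
    A=atz(c,*g(u1,v1),.057);B=atz(c,*g(u2,v2),.057)
    d=A-B;print(np.round(A,4),np.round(B,4),"yaw",np.arctan2(-d[0],d[1]),np.linalg.norm(d))
E
```

```text
ubl [ 0.472  -0.1575  0.0545] [-0.1  0.1] [ 0.1 -0.1] [ 0.4717 -0.1572  0.057 ] [ 0.4718 -0.1578  0.057 ]
ubr [ 0.4905 -0.1589  0.0555] [-0.3  0.2] [ 0.5 -0.3] [ 0.4905 -0.1586  0.057 ] [ 0.49   -0.1592  0.057 ]
ltl [ 0.4633 -0.2598  0.064 ] [ 0. -0.] [-0.  0.] [ 0.4642 -0.2628  0.057 ] [ 0.4633 -0.2619  0.057 ]
ltr [ 0.4811 -0.263   0.056 ] [ 0.1 -0.2] [-0.2  0.2] [ 0.4807 -0.2628  0.057 ] [ 0.4812 -0.2625  0.057 ]
ll [ 0.4558 -0.3085  0.0592] [ 0.  -0.1] [-0.1  0.1] [ 0.456  -0.3099  0.057 ] [ 0.4558 -0.3095  0.057 ]
lr [ 0.4807 -0.3074  0.0644] [-0.   0.1] [ 0.  -0.1] [ 0.4821 -0.3116  0.057 ] [ 0.4812 -0.3113  0.057 ]
[ 0.4714 -0.1108  0.057 ] [ 0.456  -0.3099  0.057 ] yaw -0.07697893275213395 0.1996712824948592
[ 0.4967 -0.1123  0.057 ] [ 0.4821 -0.3116  0.057 ] yaw -0.07319389466307648 0.19990647550862808
[ 0.4718 -0.1187  0.057 ] [ 0.4558 -0.3095  0.057 ] yaw -0.08356320720929372 0.19138921061052763
[ 0.4965 -0.119   0.057 ] [ 0.4812 -0.3113  0.057 ] yaw -0.079531529754367 0.19289712023878483
```

Rack measured: height about 0.057, length 0.200, yaw about -0.078, slot centre about (0.476, -0.211). All agree with the sizes given. On to the stand.

>>> move_arm --gripper '[1,1,1,1,1]' --pt "4 0.9 -0.5" --pt "8 1.8 -1" --pt "12 2.7 -1" --pt "16 3.6 -1" --pt "20 4.5 -1" --twist '[-0.04,-0.08,-0.12,-0.16,-0.19]'

```text
t: 3.87
eef_pos: [0.5113, -0.061, 0.2458]
tool_rot: [0.002, 0.638, 0.77, 0.0]
contact_force: [0.9, -0.2, 0.5]
gripper_width: 0.998
```

```bash
python3 -c "
from h import *
go([.55,.08,.24],0.18)"
```

```text
t 3.87 pos [ 0.5113 -0.061   0.2458] tooly 0.1858 q7 -0.02 tilt [ 0.003  -0.0013] shift_cm [13.14  6.41  0.57] twist 0.0058
```

>>> move_arm --gripper '[1,1,1,1,1]' --pt "3.7 1.8 0.2" --pt "7.4 3.6 0.4" --pt "11.1 5.4 0.6" --pt "13 6.4 0.6" --pt "13 6.4 0.6" --twist '[0,0,0,0,0]'

```text
t: 4.28
eef_pos: [0.5508, 0.0837, 0.24]
tool_rot: [0.0, 0.636, 0.772, 0.003]
contact_force: [-0.6, 0.9, -0.5]
gripper_width: 1.001
```

```bash
python3 - <<'E'
from h import *
go([.55,.08,.24],0.18)
c=read_camera("wrist");cv2.imwrite("pics/w3.png",c["pixels"][...,::-1])
np.savez("w3.npz",**c)
for q in ["yellow_holder","blue_holder","stand"]: print(q,[(round(d["p"],2),np.round(d["centre"],4).tolist()) for d in spot_point(q,"wrist")[:3]])
E
```

```text
t 4.28 pos [0.5508 0.0837 0.24  ] tooly 0.1927 q7 -0.32 tilt [0.004  0.0038] shift_cm [-0.35 -0.15  0.  ] twist 0.0127
yellow_holder [(0.75, [0.5568, 0.1473, 0.0066]), (0.71, [0.4222, 0.1601, -0.0018]), (0.66, [0.6871, 0.175, -0.0035])]
blue_holder [(0.94, [0.5343, 0.2338, 0.0106]), (0.36, [0.5542, 0.1469, 0.0079])]
stand [(0.86, [0.5476, 0.1903, 0.0028])]
```

View pics/w3.png

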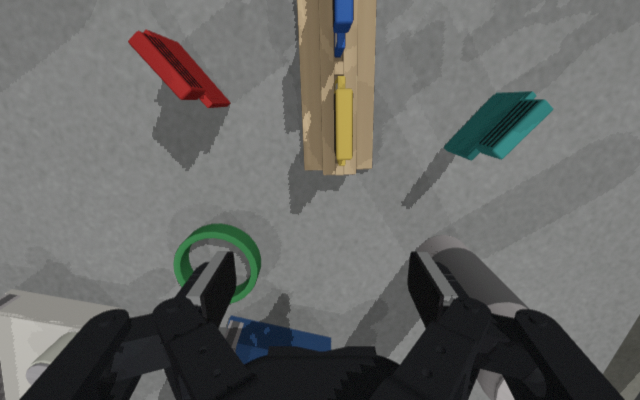

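Yellow grip at (344,124), blue grip at (343,15), both in the stand; red at (180,65) and turquoise at (500,125) stand clear. One more view for triangulation.

>>> move_arm --gripper '[1,1,1]' --pt "3.5 0 0" --pt "3.5 0 0" --pt "3.5 0 0" --twist '[0,0,0]'

```text
t: 4.73
eef_pos: [0.5434, 0.1111, 0.2385]
tool_rot: [0.0, 0.639, 0.769, 0.0]
contact_force: [0.0, -0.8, 0.8]
gripper_width: 0.997
```

```bash
python3 - <<'E'
from h import *
c2=read_camera("wrist");np.savez("w4.npz",**c2);cv2.imwrite("pics/w4.png",c2["pixels"][...,::-1])
c1=dict(np.load("w3.npz"))
out=[]
for n,c in (("w3",c1),("w4",c2)):
    h=cv2.cvtColor(c["pixels"],cv2.COLOR_RGB2HSV)
    m=cv2.inRange(h,(22,150,150),(32,255,255))
    k,l,s,ce=cv2.connectedComponentsWithStats(m)
    i=1+np.argmax(s[1:,4]);print(s[i],ce[i])
    r=cv2.minAreaRect(np.argwhere(l==i)[:,::-1].astype(np.float32));print(r)
    x,y,w,hh=s[i][:4]
    cr=cv2.resize(c["pixels"][y-60:y+130,x-50:x+80,::-1],None,fx=3,fy=3,interpolation=cv2.INTER_CUBIC);out.append(cr);print("crop origin",x-50,y-60)
cv2.imwrite("pics/yc.png",np.hstack(out))
go([.5535,.145,.132],.18)
E
```

```text
[337 109   1   9   9] [337. 113.]
((337.0, 113.0), (8.0, 0.0), -90.0)
crop origin 287 49
[339 130   3  11  12] [339.25       134.58333333]
((339.1346130371094, 134.82691955566406), (1.765045166015625, 10.198039054870605), 11.309932708740234)
crop origin 289 70
t 4.78 pos [0.5437 0.1097 0.2382] tooly 0.1829 q7 -0.38 tilt [ 0.0004 -0.001 ] shift_cm [ 3.3   1.6  10.62] twist 0.0029
```

View pics/yc.png

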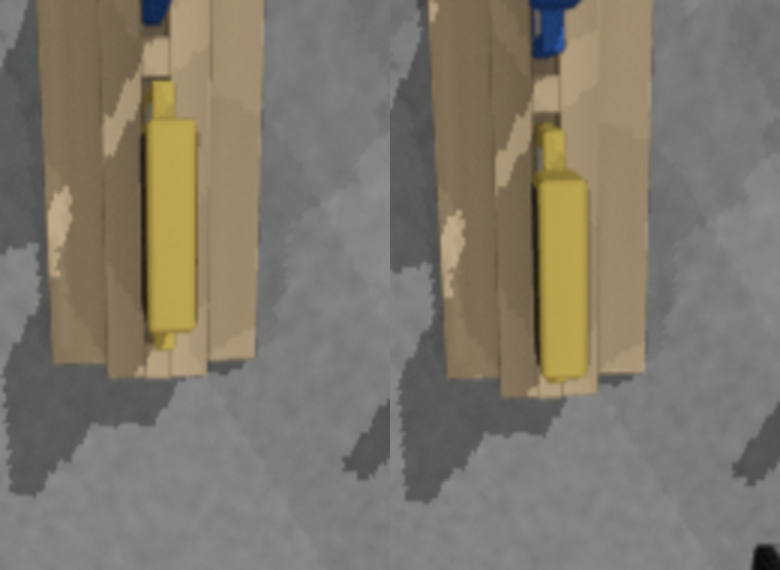

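```bash
python3 - <<'E'
from h import *
c1=dict(np.load("w3.npz"));c2=dict(np.load("w4.npz"))
A=[(147,120),(196,120),(149,332),(195,330)];B=[(148,179),(196,179),(151,380),(196,378)]
f=lambda p,o:(o[0]+p[0]/3,o[1]+p[1]/3)
P=[]
for a,b in zip(A,B):
    a=f(a,(287,49));b=f(b,(289,70));X=tri([(c1,*a),(c2,*b)]);P.append(X);print(np.round(X,4),np.round(atz(c1,*a,.093),4),np.round(atz(c2,*b,.093),4))
m=f(np.mean(A,0),(287,49));n=f(np.mean(B,0),(289,70))
print(tri([(c1,*m),(c2,*n)]),atz(c1,*m,.093),atz(c2,*n,.093))
for c,Q,o in((c1,A,(287,49)),(c2,B,(289,70))):
    W=[atz(c,*f(p,o),.093) for p in Q];d=(W[0]+W[1]-W[2]-W[3])/2;print("yaw",np.arctan2(-d[0],d[1]),np.linalg.norm(d),np.linalg.norm(W[0]-W[1]))
E
```

```text
[0.5451 0.1707 0.0881] [0.545  0.1706 0.093 ] [0.5447 0.1711 0.093 ]
[0.5563 0.1729 0.0889] [0.556  0.1727 0.093 ] [0.5558 0.1732 0.093 ]
[0.5552 0.1231 0.095 ] [0.5555 0.1228 0.093 ] [0.5554 0.1225 0.093 ]
[0.5661 0.1258 0.0954] [0.5665 0.1254 0.093 ] [0.5664 0.1251 0.093 ]
[0.55557367 0.14861718 0.09184541] [0.55553834 0.14870084 0.093     ] [0.5553614  0.14881796 0.093     ]
yaw 0.2177051751051354 0.0486634398969913 0.011182754873204165
yaw 0.21723940725276203 0.049540172487358314 0.011300306851226533
```

Holder grip top measured at (0.5555, 0.1487, 0.092), which matches the expected 0.093. Its size is about 49×11 mm and its yaw 0.217. Moving above, then down.

```bash
python3 -c "
from h import *
go([.5555,.1487,.131],0.217)"
```

```text
t 4.78 pos [0.5437 0.1097 0.2382] tooly 0.1829 q7 -0.38 tilt [ 0.0004 -0.001 ] shift_cm [ 3.63  1.87 10.72] twist -0.0341
```

>>> move_arm --gripper '[1,1,1,1,1]' --pt "3.4 1.7 0" --pt "3.6 1.9 1" --pt "3.6 1.9 3" --pt "3.6 1.9 5" --pt "3.6 1.9 5" --twist '[-0.034,-0.034,-0.034,-0.034,-0.034]'

```text
t: 5.2
eef_pos: [0.5544, 0.1469, 0.1844]
tool_rot: [-0.001, 0.627, 0.779, -0.003]
contact_force: [-0.8, -1.5, 0.5]
gripper_width: 0.999
```

```bash
python3 -c "
from h import *
go([.5555,.1487,.131],0.217)
c=read_camera('wrist');cv2.imwrite('pics/w5.png',c['pixels'][...,::-1])"
```

```text
t 5.20 pos [0.5544 0.1469 0.1844] tooly 0.2156 q7 -0.46 tilt [-0.0056 -0.0029] shift_cm [0.16 0.18 5.34] twist -0.0014
```

View pics/w5.png

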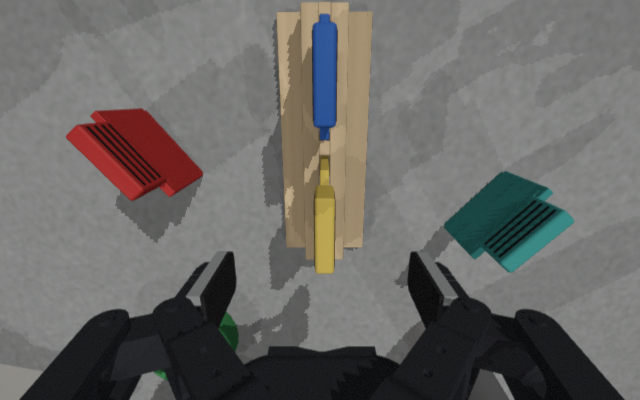

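Yellow grip is centred (x≈325) between the fingers (235 and 410). Descending.

>>> move_arm --gripper '[1,1,1,1,1]' --pt "0.1 0.1 2.5" --pt "0.1 0.1 4.5" --pt "0.1 0.1 5.3" --pt "0.1 0.1 5.3" --pt "0.1 0.1 5.3" --twist '[0,0,0,0,0]'

```text
t: 5.67
eef_pos: [0.5572, 0.1507, 0.1359]
tool_rot: [0.0, 0.626, 0.78, 0.0]
contact_force: [0.2, 0.3, -0.1]
gripper_width: 1.001
```

```bash
python3 -c "
from h import *
go([.5555,.1487,.131],0.217)
c=read_camera('wrist');cv2.imwrite('pics/w6.png',c['pixels'][...,::-1])"
```

```text
t 5.67 pos [0.5572 0.1507 0.1359] tooly 0.2171 q7 -0.51 tilt [ 0.0007 -0.    ] shift_cm [-0.16 -0.21  0.48] twist 0.0001
```

View pics/w6.png

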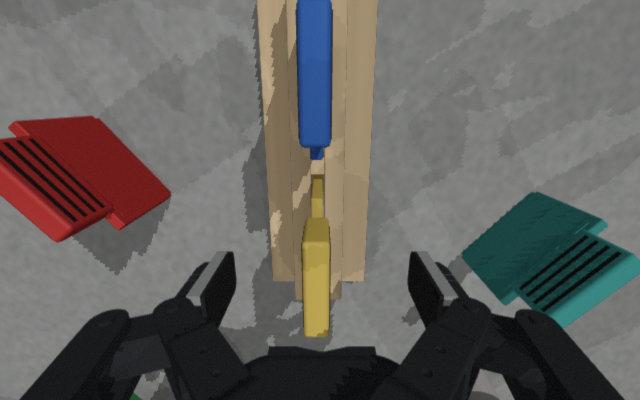

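Slightly off (grip at x≈317 against the jaw middle at 322). I'll trim it, then close.

>>> move_arm --gripper '[1,1,0,0,0]' --pt "-0.15 -0.2 0.4" --pt "-0.15 -0.2 0.4" --pt "-0.15 -0.2 0.4" --pt "-0.15 -0.2 0.4" --pt "-0.15 -0.2 0.4" --twist '[0,0,0,0,0]' --squeeze 60

```text
t: 6.13
eef_pos: [0.5552, 0.1493, 0.1312]
tool_rot: [0.0, 0.626, 0.78, 0.0]
contact_force: [0.4, 0.2, -0.6]
gripper_width: 0.604
```

>>> move_arm --gripper '[0,0,0,0,0]' --pt "0 0 0" --pt "0 0 0" --pt "0 0 0" --pt "0 0 0" --pt "0 0 0" --twist '[0,0,0,0,0]'

```text
t: 6.55
eef_pos: [0.5552, 0.1493, 0.1311]
tool_rot: [0.0, 0.626, 0.78, 0.0]
contact_force: [0.3, 0.3, 2.3]
gripper_width: 0.134
```

```bash
python3 -c "
from h import *
go([.5555,.1487,.131],0.217);print(get_obs()['gripper_width'])
c=read_camera('wrist');cv2.imwrite('pics/w7.png',c['pixels'][...,::-1])"
```

```text
t 6.55 pos [0.5552 0.1493 0.1311] tooly 0.2181 q7 -0.51 tilt [0.0003 0.0001] shift_cm [-0.07  0.02  0.01] twist 0.0011
0.13367112070501466
```

View pics/w7.png

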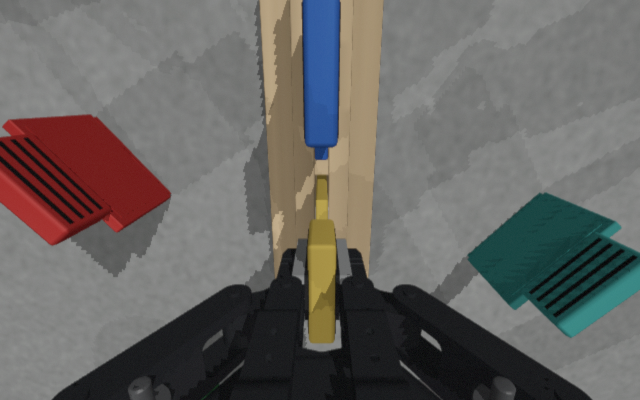

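Gripped: opening 0.134 ≈ 11.4 mm, against a 12 mm grip. Lift straight up.

>>> move_arm --gripper '[0,0,0,0,0]' --pt "0 0 -1" --pt "0 0 -3" --pt "0 0 -6" --pt "0 0 -9" --pt "0 0 -11" --twist '[0,0,0,0,0]'

```text
t: 7.02
eef_pos: [0.5555, 0.1497, 0.2441]
tool_rot: [0.001, 0.626, 0.78, 0.001]
contact_force: [1.2, 0.3, -0.1]
gripper_width: 0.133
```

```bash
python3 -c "
from h import *
go([.476,-.211,.23],-0.078);print(get_obs()['gripper_width'],get_obs()['contact_force'])
c=read_camera('wrist');cv2.imwrite('pics/w8.png',c['pixels'][...,::-1])
c=read_camera('scene');cv2.imwrite('pics/s8.png',cv2.resize(c['pixels'][100:300,220:520,::-1],None,fx=2.6,fy=2.6))"
```

```text
t 7.02 pos [0.5555 0.1497 0.2441] tooly 0.2183 q7 -0.42 tilt [0.0022 0.0009] shift_cm [-33.49 -15.57   1.36] twist 0.2963
0.13302494513423704 [ 1.21437324  0.27724371 -0.08892654]
```

View pics/w8.png

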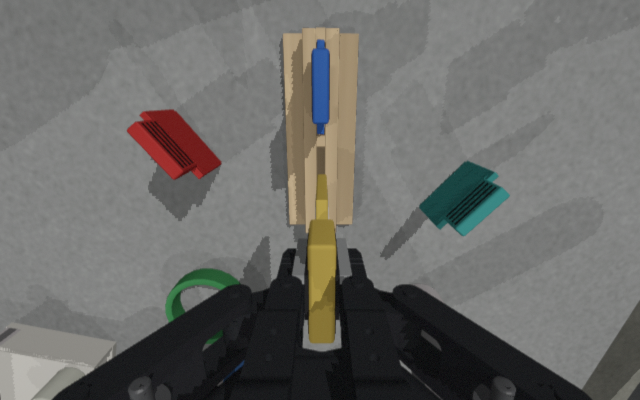

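View pics/s8.png

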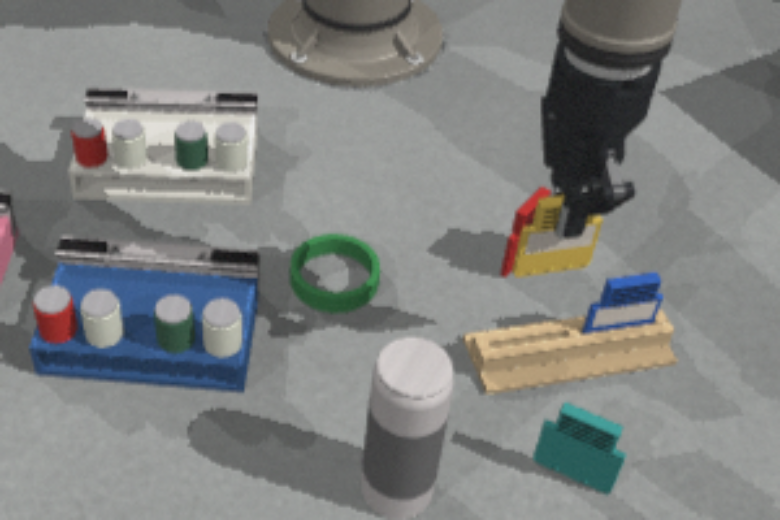

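Holder is clear of the stand and hangs upright, with the blue holder undisturbed. Carrying it to the rack.

>>> move_arm --gripper '[0,0,0,0,0]' --pt "-3 -1.4 0" --pt "-6.5 -3 0" --pt "-10 -4.6 0" --pt "-13.5 -6.2 0" --pt "-17 -7.8 0" --twist '[0.05,0.1,0.16,0.23,0.29]'

```text
t: 7.53
eef_pos: [0.5144, -0.0353, 0.2405]
tool_rot: [-0.0, 0.733, 0.68, -0.0]
contact_force: [1.8, -0.2, 0.3]
gripper_width: 0.131
```

```bash
python3 -c "
from h import *
go([.476,-.211,.23],-0.078)"
```

```text
t 7.53 pos [ 0.5144 -0.0353  0.2405] tooly -0.0751 q7 -0.32 tilt [-0.0012 -0.0001] shift_cm [-17.81  -2.51   1.05] twist 0.0029
```

>>> move_arm --gripper '[0,0,0,0,0]' --pt "-4 -0.6 0" --pt "-8 -1.2 0" --pt "-12 -1.8 0" --pt "-15.5 -2.4 0" --pt "-17.7 -2.5 0" --twist '[0,0,0,0,0]'

```text
t: 7.95
eef_pos: [0.4753, -0.2127, 0.2402]
tool_rot: [-0.001, 0.734, 0.679, -0.001]
contact_force: [0.9, 0.3, -0.4]
gripper_width: 0.131
```

>>> move_arm --gripper '[0,0,0]' --pt "0 0 1.5" --pt "0 0 1.5" --pt "0 0 1.5" --twist '[0,0,0]'

```text
t: 8.2
eef_pos: [0.4771, -0.2078, 0.225]
tool_rot: [-0.001, 0.732, 0.681, -0.0]
contact_force: [-0.1, -0.7, -0.6]
gripper_width: 0.129
```

```bash
python3 -c "
from h import *
go([.476,-.211,.20],-0.078)
c=read_camera('wrist');np.savez('w9.npz',**c);cv2.imwrite('pics/w9.png',c['pixels'][...,::-1])"
```

```text
t 8.20 pos [ 0.4771 -0.2078  0.225 ] tooly -0.0718 q7 0.04 tilt [-0.0026  0.0015] shift_cm [-0.33 -0.08  2.5 ] twist 0.0062
```

View pics/w9.png

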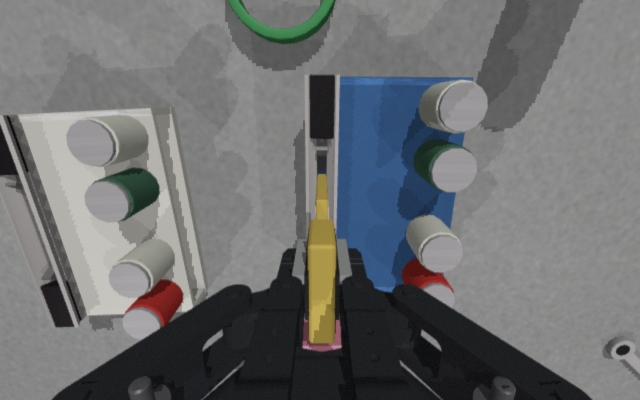

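The holder plate (x≈322) lines up with the channel, whose black cap is centred at x≈322. I'll trim and lower to just above the mouth.

>>> move_arm --gripper '[0,0,0,0,0]' --pt "-0.3 -0.1 1.5" --pt "-0.3 -0.1 3" --pt "-0.3 -0.1 3.8" --pt "-0.3 -0.1 3.8" --pt "-0.3 -0.1 3.8" --twist '[0.006,0.006,0.006,0.006,0.006]' --squeeze 80

```text
t: 8.67
eef_pos: [0.4771, -0.2104, 0.1881]
tool_rot: [-0.0, 0.734, 0.68, 0.0]
contact_force: [-0.5, 0.3, -0.5]
gripper_width: 0.129
```

```bash
python3 -c "
from h import *
go([.476,-.211,.165],-0.078);print(get_obs()['contact_force'])
c=read_camera('wrist');a=c['pixels'][40:360,220:430,::-1];
s=read_camera('scene');b=s['pixels'][130:260,200:360,::-1]
cv2.imwrite('pics/a10.png',np.hstack([cv2.resize(a,(370,560)),cv2.resize(b,(430,560*430//690)) if 0 else cv2.copyMakeBorder(cv2.resize(b,(430,350),interpolation=cv2.INTER_CUBIC),0,210,0,0,0)]))"
```

```text
t 8.67 pos [ 0.4771 -0.2104  0.1881] tooly -0.0765 q7 0.01 tilt [-0.0003  0.0005] shift_cm [-0.06 -0.1   2.31] twist 0.0015
[-0.45340529  0.34389242 -0.47518636]
```

View pics/a10.png

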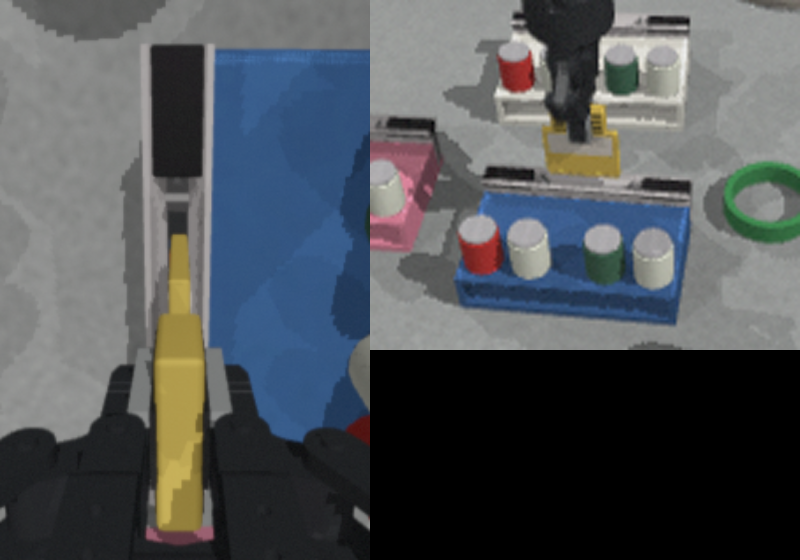

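```bash
python3 - <<'E'
from h import *
s=read_camera('scene');im=s['pixels'][...,::-1]
x0,y0=240,150
cr=cv2.resize(im[y0:y0+60,x0:x0+100],None,fx=8,fy=8,interpolation=cv2.INTER_CUBIC)
yaw=-.078;ey=np.array([-np.sin(yaw),np.cos(yaw),0]);ex=np.array([np.cos(yaw),np.sin(yaw),0])
def mk(X,col):
    u,v=proj(s,X);cv2.circle(cr,(int((u-x0+.5)*8),int((v-y0+.5)*8)),4,col,1)
S=np.array([.476,-.211,0])
for d in(-.1,-.052,.052,.1): mk(S+ey*d+np.array([0,0,.057])-ex*0.0,(0,255,0))
o=get_obs()['eef_pos'];F=np.array([o[0],o[1],o[2]-.123])
for d in(-.035,.035):
    mk(F+ey*d+ex*.003,(0,0,255));mk(F+ey*d+ex*.003+[0,0,.055],(0,0,255))
cv2.imwrite("pics/s11.png",cr)
E
```

```text
(no output)
```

View pics/s11.png

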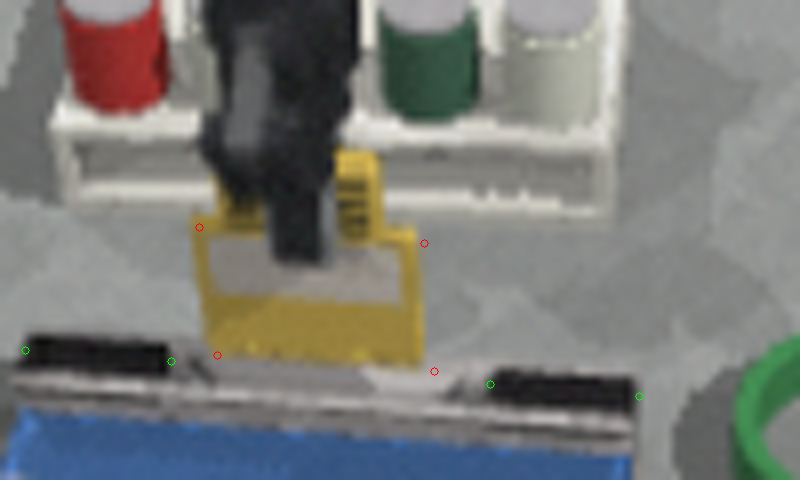

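In the scene view the rack markers fit, but the holder sits about 3–4 mm toward -y of the slot's middle (bottom corners 205/422 against 217/434 expected). I'll shift 3.5 mm along tool x and recheck.

>>> move_arm --gripper '[0,0,0]' --pt "0.35 -0.1 0" --pt "0.35 -0.1 0" --pt "0.35 -0.1 0" --twist '[0,0,0]'

```text
t: 9.07
eef_pos: [0.4762, -0.2075, 0.1883]
tool_rot: [0.0, 0.734, 0.679, 0.0]
contact_force: [-0.7, -1.0, -0.4]
gripper_width: 0.131
```

```bash
python3 - <<'E'
from h import *
go([.476,-.211,.165],-.078)
s=read_camera('scene');w=read_camera('top')
print([ (round(d['p'],2),np.round(d['centre'],4)) for c in('scene','top','wrist') for d in spot_point('yellow_holder',c)[:3]])
a=cv2.resize(s['pixels'][150:210,240:340,::-1],None,fx=8,fy=4.8,interpolation=cv2.INTER_CUBIC)
cv2.imwrite("pics/s12.png",a)
E
```

```text
t 9.07 pos [ 0.4762 -0.2075  0.1883] tooly -0.0775 q7 0.00 tilt [ 0.0005 -0.0002] shift_cm [-0.35  0.01  2.33] twist 0.0005
[(0.82, array([ 0.4251,  0.1613, -0.002 ])), (0.63, array([ 0.6838,  0.169 , -0.001 ])), (0.57, array([ 0.4759, -0.2084,  0.0632])), (0.7, array([0.6822, 0.1673, 0.0032])), (0.6, array([ 0.4762, -0.209 ,  0.0664])), (0.48, array([ 0.419 ,  0.1629, -0.0062])), (0.78, array([ 0.4756, -0.2141,  0.0644]))]
```

View pics/s12.png

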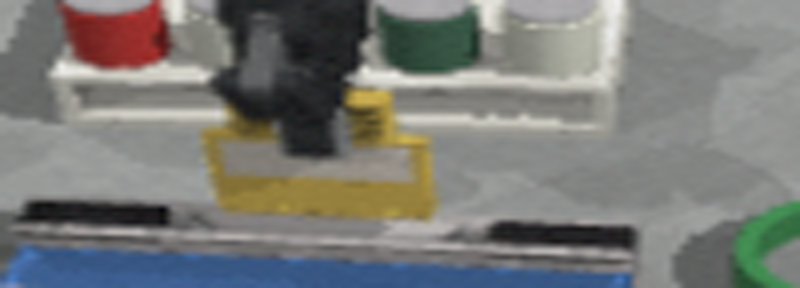

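The holder is now centred (≈325 against gap ≈327), and the networks put the foot at (0.476, -0.209, 0.065). Lowering into the mouth.

>>> move_arm --gripper '[0,0,0,0,0]' --pt "0 0 0.6" --pt "0 0 1.1" --pt "0 0 1.6" --pt "0 0 2.0" --pt "0 0 2.3" --twist '[0,0,0,0,0]'

```text
t: 9.73
eef_pos: [0.4757, -0.2077, 0.164]
tool_rot: [-0.0, 0.734, 0.679, -0.0]
contact_force: [-0.4, 0.1, -0.0]
gripper_width: 0.13
```

>>> move_arm --gripper '[0]' --pt "0 0 0" --twist '[0]'

```text
t: 9.82
eef_pos: [0.4756, -0.2076, 0.164]
tool_rot: [-0.001, 0.734, 0.679, -0.0]
contact_force: [0.6, 0.5, -1.0]
gripper_width: 0.124
```

```bash
python3 - <<'E'
from h import *
go([.476,-.208,.145],-.078);print(get_obs()['torque'])
c=read_camera('wrist');s=read_camera('scene')
a=cv2.resize(s['pixels'][150:210,240:340,::-1],(500,300),interpolation=cv2.INTER_CUBIC)
b=cv2.resize(c['pixels'][40:360,250:400,::-1],(281,600),interpolation=cv2.INTER_CUBIC)
cv2.imwrite("pics/a13.png",np.hstack([b,cv2.copyMakeBorder(a,0,300,0,0,0)]))
E
```

```text
t 9.82 pos [ 0.4756 -0.2076  0.164 ] tooly -0.0779 q7 -0.02 tilt [-0.0014  0.0006] shift_cm [-0.04  0.04  1.9 ] twist 0.0001
[-0.00150855 -0.00716029 -0.01362069]
```

View pics/a13.png

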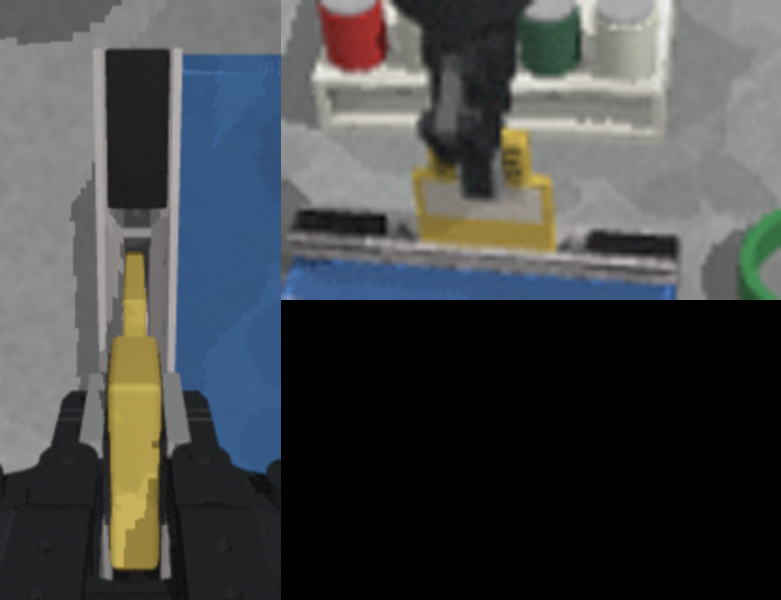

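The holder is in the mouth, with no contact force yet. Pressing in slowly.

>>> move_arm --gripper '[0,0,0,0,0]' --pt "0 0 0.3" --pt "0 0 0.6" --pt "0 0 0.9" --pt "0 0 1.1" --pt "0 0 1.1" --twist '[0,0,0,0,0]' --squeeze 100

```text
t: 10.33
eef_pos: [0.4763, -0.2078, 0.1539]
tool_rot: [0.0, 0.734, 0.679, 0.0]
contact_force: [-0.8, 1.3, 4.6]
gripper_width: 0.128
```

>>> move_arm --gripper '[0,0,0,0,0]' --pt "0 0 0.2" --pt "0 0 0.4" --pt "0 0 0.5" --pt "0 0 0.6" --pt "0 0 0.6" --twist '[0,0,0,0,0]'

```text
t: 10.75
eef_pos: [0.4763, -0.2078, 0.1484]
tool_rot: [0.0, 0.734, 0.679, -0.0]
contact_force: [-2.3, 0.7, 7.0]
gripper_width: 0.121
```

>>> move_arm --gripper '[0,0,0,0,0]' --pt "0 0 0.15" --pt "0 0 0.3" --pt "0 0 0.4" --pt "0 0 0.4" --pt "0 0 0.4" --twist '[0,0,0,0,0]'

```text
t: 11.17
eef_pos: [0.4764, -0.2078, 0.1451]
tool_rot: [0.0, 0.734, 0.679, -0.0]
contact_force: [-2.3, 0.7, 13.6]
gripper_width: 0.128
```

>>> move_arm --gripper '[0,0,0,0]' --pt "0 0 0.1" --pt "0 0 0.2" --pt "0 0 0.2" --pt "0 0 0.2" --twist '[0,0,0,0]'

```text
t: 11.5
eef_pos: [0.4767, -0.2078, 0.1449]
tool_rot: [0.001, 0.734, 0.679, -0.0]
contact_force: [-8.2, 2.7, 33.0]
gripper_width: 0.127
```

At z=0.145 (foot at the seat height, as predicted) the force rises steeply, so it has hit a hard stop. I'll ease slightly and check by camera.

>>> move_arm --gripper '[0,0,0,0]' --pt "0 -0.05 -0.1" --pt "0 -0.05 -0.1" --pt "0 -0.05 -0.1" --pt "0 -0.05 -0.1" --twist '[0,0,0,0]'

```text
t: 11.83
eef_pos: [0.4763, -0.2078, 0.145]
tool_rot: [0.001, 0.734, 0.679, 0.0]
contact_force: [-5.3, 1.2, 21.8]
gripper_width: 0.128
```

```bash
python3 - <<'E'
from h import *
go([.476,-.208,.145],-.078)
for i in range(6):
    c=read_camera('wrist');o=get_obs();print(round(o['t'],2),np.round(o['contact_force'],1),np.round(o['eef_pos'],4),round(float(o['gripper_width']),3))
s=read_camera('scene')
print([ (n,round(d['p'],2),np.round(d['centre'],4).tolist()) for n in('scene','top','wrist') for d in spot_point('yellow_holder',n)[:3]])
x0,y0=240,150
yaw=-.078;ey=np.array([-np.sin(yaw),np.cos(yaw),0]);ex=np.array([np.cos(yaw),np.sin(yaw),0])
a=cv2.resize(s['pixels'][y0:y0+60,x0:x0+100,::-1],None,fx=6,fy=6,interpolation=cv2.INTER_CUBIC)
S=np.array([.476,-.2095,.022])
for d,h in((-.035,.055),(.035,.055),(-.025,.085),(.025,.085)):
    u,v=proj(s,S+ey*d+ex*(.003 if h<.06 else .006)+[0,0,h]);cv2.circle(a,(int((u-x0+.5)*6),int((v-y0+.5)*6)),4,(0,0,255),1)
b=cv2.resize(c['pixels'][40:360,250:400,::-1],(169,360),interpolation=cv2.INTER_CUBIC)
cv2.imwrite("pics/a14.png",np.hstack([b,a]))
E
```

```text
t 11.83 pos [ 0.4763 -0.2078  0.145 ] tooly -0.0781 q7 -0.04 tilt [ 0.0014 -0.0013] shift_cm [-0.02 -0.03 -0.  ] twist -0.0001
11.88 [-4.8  1.8 22.2] [ 0.4764 -0.2078  0.145 ] 0.124
11.93 [-4.9  1.5 22. ] [ 0.4764 -0.2078  0.145 ] 0.125
11.98 [-5.5  2.1 21.3] [ 0.4764 -0.2078  0.145 ] 0.125
12.03 [-5.4  1.4 21.9] [ 0.4764 -0.2078  0.145 ] 0.129
12.08 [-4.2  2.1 21.6] [ 0.4764 -0.2078  0.145 ] 0.128
12.13 [-4.8  1.3 20.6] [ 0.4764 -0.2078  0.145 ] 0.13
[('scene', 0.77, [0.4762, -0.2149, 0.0251]), ('scene', 0.59, [0.6853, 0.1667, 0.0007]), ('scene', 0.56, [0.4238, 0.1614, -0.0015]), ('top', 0.7, [0.6822, 0.1673, 0.0032]), ('top', 0.6, [0.4762, -0.209, 0.0664]), ('top', 0.48, [0.419, 0.1629, -0.0062]), ('wrist', 0.78, [0.4778, -0.2105, 0.0227])]
```

View pics/a14.png

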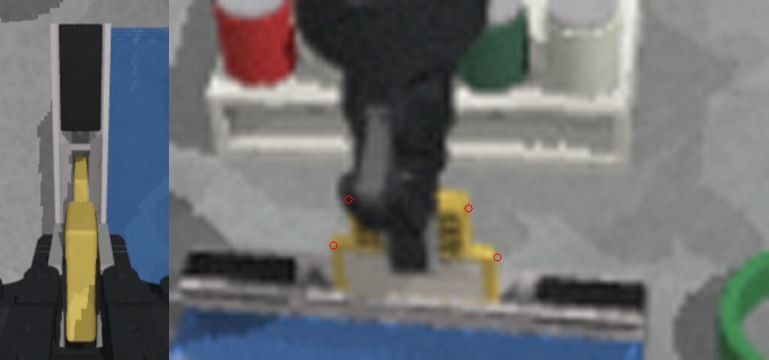

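The scene shows the holder upright behind the lip. The wrist net puts the foot at z≈0.023 and the scene net at 0.025, while TCP geometry gives 0.022. I'll check for slip in the grip against the pre-lift image to be sure.

```bash
python3 - <<'E'
from h import *
c=read_camera('wrist');n=c['pixels'][...,::-1].copy();cv2.imwrite("pics/w15.png",n)
f=[cv2.imread(f"pics/{k}.png") for k in("w7","w8","w9")]+[n]
st=[]
for i in f:
    h=cv2.cvtColor(i,cv2.COLOR_BGR2HSV);m=cv2.inRange(h,(18,90,60),(34,255,255))
    m[:, :300]=0;m[:,345:]=0;m[:150]=0
    ys=np.where(m.sum(1)>255*3)[0];w=[(m[r]>0).sum() for r in(190,200,210,235,260,300,330)]
    print(ys.min(),ys.max(),w)
    st.append(cv2.resize(i[160:360,290:355],None,fx=3,fy=3,interpolation=cv2.INTER_CUBIC))
cv2.imwrite("pics/slip.png",np.hstack(st))
E
```

```text
174 342 [np.int64(13), np.int64(13), np.int64(12), np.int64(28), np.int64(30), np.int64(26), np.int64(26)]
173 342 [np.int64(12), np.int64(13), np.int64(12), np.int64(26), np.int64(30), np.int64(26), np.int64(26)]
174 342 [np.int64(10), np.int64(12), np.int64(12), np.int64(27), np.int64(30), np.int64(27), np.int64(27)]
180 343 [np.int64(12), np.int64(13), np.int64(13), np.int64(27), np.int64(30), np.int64(26), np.int64(28)]
```

View pics/slip.png

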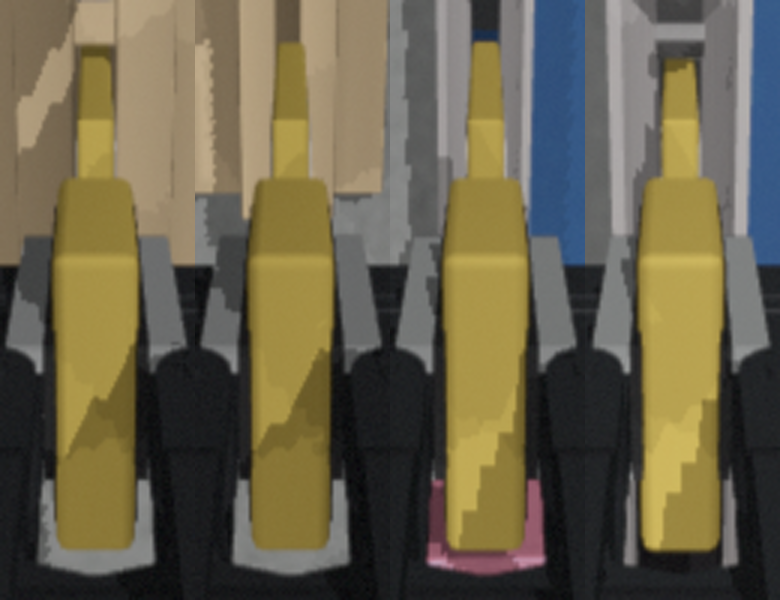

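The holder's image in the gripper is unchanged since the stand, so there was no slip. The foot is therefore at 0.145 - 0.123 = 0.022 m, the seat height. Force is steady at about 22 N and nothing is moving.

```bash
python3 -c "
from station import *
hand_in();o=get_obs();print(o['t'],o['contact_force'],o['eef_pos'])"
```

```text
the job is handed in; nothing more can be done
the job is handed in; nothing more can be done
```

The yellow label holder is in the blue rack's slot behind the aluminium lip, and I handed in while still holding it pressed against the seat. No verdict came back. My checks say it is fully home; two minor readings disagreed, listed below.

I drew it straight up out of the stand, carried it to the rack and aligned it. The scene view showed it 3–4 mm off along the lip, so I corrected that before lowering it. I then pressed it down to a hard stop and eased off to a steady push.

**Last checks before handing in, at about 12 s of the 42 s allowed:**
- **Height:** the holder had not slipped in the grip since the stand. With the TCP at z = 0.145 m its foot is therefore at about 0.022 m, the seat height.
- **Push:** the upward force held steady at about 21–22 N, well above the spring's 10 N. Nothing was moving.
- **Position:** the holder was upright and centred in the slot in the wrist and scene pictures.

**Checks that disagreed:**
- **Foot height:** the scene network put it at 0.025 m, which would be just outside the limit. The wrist network gave 0.0227 m. I trusted the no-slip measurement and the hard stop.
- **Spring force:** partway down it read 1–1.5 N lower than my estimate, about the size of the sensor noise.
- **Top camera:** its last reading of the holder was from an old picture, so I ignored it.

I did not measure the blue holder, tape roll and spray can again at the end. The blue holder was in place after the lift, and my planned paths kept clear of all three.

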